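Vent the drying cabinet

ROBOT

A 7-joint arm with a two-finger parallel gripper is mounted at the origin on a cart in front of the work surface, level with it; the furniture and walls round the work are solid. World frame = base frame: x ahead of the robot, y to its left, z up, the work surface at z = 0. Lengths are in m, angles in degrees, forces in N, time in s.
With the tool pointing down it reaches from about 0.4 to 0.85 m from the base axis. Payload 10.4 kg.
Tool frame: the origin (TCP) lies on the mounting face of the last link; the fingertips stand 173 mm ahead of it and the grasp point (between the pads) lies arm.grip_point_offset ahead of it (arm.grip_point_offset is the distance from the TCP to the grasp point, in m); z points along the fingers, y is the line along which they close (so a half turn about z gives the same grasp; the last joint's range is limited). The gripper opens to 85 mm and grips with 20 to 120 N. Pads are 22 mm wide; open, the fingers measure 114 mm over their backs; the gripper's body (76 mm by 85 mm) begins 54 mm behind the grasp point. The pads swing forward as they close: fully open they stand 13 mm farther back than shut.
Start: joints at [75.883, 19.034, -3.707, 83.658, 1.238, 77.344, -5.071], TCP at [0.139, -0.609, 0.405] pointing down, gripper open.
Joint ranges: [-148.97, 148.97], [-28.65, 121.19], [-84.17, 76.75], [9.2, 138.47], [-72.65, 252.65], [3.7, 117.97], [-149.18, 149.18]. Speed limits (degrees/s): [127.2, 127.2, 159.86, 159.86, 180, 180, 180].

INTERFACE

Orientations are given as a 3x3 rotation matrix whose columns are the frame's x, y, z axes.
In Python, from bench import arm gives the robot as it stands. The module is installed in compiled form; this text tells all that it offers.
- The arm moves only by the shell command python3 -m creep 'ROWS' [OPENING] [FORCE]. ROWS is JSON, a list of rows, each a list of 6 numbers: the shift along the world's x, y, z in cm, then the turn, a rotation vector about the world's x, y, z in degrees. In form: [[dx, dy, dz, ax, ay, az], ...]. A call has 1 to 12 rows; each row is the pose to reach, as a shift and turn from the pose commanded when the call began; what a row does not reach only later rows make up. A row lasts 1/10 s, in which the tool goes at most 50 mm and 8.59 degrees, less where a joint would pass 70% of its speed; a pose out of reach is approached as far as the arm can. A call with a gripper value outside its range is refused whole. OPENING is the gripper's target within -1 to 1 (shut at 1, half-way at 0, fully open at -1), set as the call begins (- or left out, the last holds). The fingers move at their own pace and stop on an object; FORCE is the grip in N (left out, the last holds). Time passes only in rows, so rows that repeat a pose let the fingers close. It gives the time, the measured TCP pose, the force, the opening and the grip force at its end, in the units of the state.
- arm.state(): the state, without advancing time (a new reading comes with each control period).
- arm.snapshot(name): name is "side" or "top"; returns (picture, depth): 480x640x3 uint8, red, green, blue; 480x640 float32, m along the optical axis (not along the pixel's ray), 0 where there is no reading.
- arm.get_calibration(name): a dict with "fx", "fy", "cx", "cy" (pixels), "origin" and "orientation" of the camera in the world. Camera axes: x right, y down, z forward; pixel columns grow to the right and rows downward; lengths in m; the calibration is good to about 2 mm. A picture is of the moment at which its call begins. get_calibration takes no time and is no camera call.
- arm.sign_off(): hands the job in; it is judged then, once.
The state is a dict: "time_s": time; "joints": joint angles; "joint_vel": joint speeds; "effort": joint torques, N m; "tool_pos": TCP position; "tcp_rot": TCP orientation; "force": force on the tool from outside, world axes, zero at the start; "torque": the same for the moment, N m; "opening": finger opening in m; "finger_force": force on a finger pad.
Only numpy, scipy, OpenCV 4.12 (cv2) and the standard library are available. Lean on these libraries where they do the work, as an engineer would, in place of code of your own. Each camera call takes 0.05 s, during which the arm holds its last target. There are 200 camera calls.

TASK

The painted nuts in the small bench drying cabinet need airing: push the drop-front flap up until it is fully shut, then take the sprung lid by its black handle, lift it until its yellow pointer is level with the red marker on the quadrant, and keep holding it there (finish while still holding it; do not let go). Leave the red marker as it is set and do not disturb the other things on the table.

Things in the scene. Friction and masses are not known exactly. Their poses are not given: they have to be found in the camera images.
- cabinet: Grey box, fixed to the table, 160 deep (x) x 220 wide (y) x 125 mm high without the lid; origin at the centre of its underside, z up. Its open front is the -x side (facing the robot, with some yaw): the face at x = -80. Solid base up to z = 35. Nothing protrudes at the sides but the thin steel quadrant arc with the red marker and its pivot, up to 30 mm beyond the +y side wall.
- flap (a joint): Angle of the bottom-hinged front flap (dark steel frame with clear pane, 208 wide x 85 high x 6 mm thick), rad: 0 = fully shut (upright against the front), growing as it tips out towards the robot and down (0.6 to 0.95 at the start, stop at 1.2). A light friction hinge keeps it where it is left; about 4 N pushed on its outer face 35 mm above the hinge closes it.
- flap_hinge (a point): Middle of the flap's hinge line, which runs along the cabinet's y at its x = -80, z = 35 mm.
- flap_edge (a point): Middle of the flap's free edge on the outer face, 85 mm from the hinge. The outer face of the shut flap is 6 mm in front of the hinge line.
- lid (a joint): Angle of the blue lid (164 mm deep, 8 mm thick, 220 wide), rad: 0 = shut, growing as its front edge rises; stop at 1.3. A spring and its weight always pull it shut: 4 to 8 N at the handle, along its arc about the hinge, lifts it; it falls shut when let go.
- lid_hinge (a point): Middle of the lid's hinge line, along the cabinet's y at its x = +80, z = 130 mm (rear top edge).
- lid_handle: Black round bar on the lid, 12 mm diameter, 100 mm long along y between two steel posts at y = +-46; origin at the middle of the bar, 120 mm in front of the lid hinge line and 45 mm above it when shut (175 mm above the table); 34 mm free under the bar. It turns with the lid; the round bar can turn between the fingers.
- lid_pointer (a point): Outer end of the small yellow pointer on the lid's +y edge, 135 mm from the hinge line, at the same height as the hinge when shut.
- marker_arm (a joint): Angle at which the red marker is set, rad, measured just as lid is: pointer and marker are level when the two values are equal (0.35 to 0.95). Stiff; to be left alone.
- red_marker (a point): Middle of the red marker block (22 mm along the radius, 20 mm across it), 135 mm from the lid's hinge line on the quadrant beside the lid's +y edge; its z axis is across the radius, pointing the way the lid rises.
- drying_nut_a: Castle nut, 25x22x18 mm, standing in the cabinet.
- drying_nut_b: Castle nut, 25x22x18 mm, standing in the cabinet.
- paint_jar: Jar of paint, 56 mm diameter x 66 high, bystander on the right; origin at the centre of its underside.
- paint_brush: Thin red touch-up brush, 170 mm long, bystander near the robot on the right.
- tape_roll: Roll of paper tape, 89 mm diameter x 19 high, bystander at the back right.
- ball_joint: Black forged ball joint, 114x176x110 mm, bystander at the back left.
- grease_tube: White grease tube with red cap, 57x150x40 mm, bystander on the left.

How it is judged:
By the outcome, as a careful person would: the job done as asked, in the order asked, and still so for the second after the job is handed in, while the arm keeps its last pose, push and grip.
It also fails if it takes over 48 s, if anything falls off the work surface, if the arm or the gripper's body presses on something with over 40 N, if the wrist force passes 120 N, or if a joint passes its speed limit or range.

## Working session

There is one attempt and no reset: what is moved stays moved. The work goes in short steps, Python scripts to look and compute and a shell command to move; the robot and the scene stay as the last step left them, time stands still between calls to the robot, and variables do not carry over. Pictures are saved under pics/ and viewed, at most 10 in all, crops included, and the job is handed in when it is done.

```bash
mkdir -p pics; python3 - <<'E'
from bench import arm
import cv2,numpy as np
for n in("side","top"):
    p,d=arm.snapshot(n); cv2.imwrite(f"pics/{n}0.png",p[:,:,::-1]); np.save(f"{n}0.npy",d); np.save(f"{n}0p.npy",p)
    print(n,arm.get_calibration(n))
s=arm.state(); print(s, arm.grip_point_offset)
E
```

```text
side {'fx': 554.3438628785365, 'fy': 554.3438628785365, 'cx': 313.7214306525588, 'cy': 238.09865973845694, 'origin': array([ 0.50615429, -0.91437231,  0.93122218]), 'orientation': array([[ 0.99849628, -0.0457698 ,  0.03017118],
       [-0.05204231, -0.61847389,  0.78408013],
       [-0.0172271 , -0.78447127, -0.61992584]])}
top {'fx': 596.7079520472969, 'fy': 596.7079520472969, 'cx': 313.96637325939065, 'cy': 244.99530027256125, 'origin': array([0.41892555, 0.10442989, 1.47783722]), 'orientation': array([[ 0.01763795, -0.99593623,  0.08831715],
       [-0.99981863, -0.01820318, -0.00559864],
       [ 0.00718354, -0.08820238, -0.99607667]])}
{'time_s': 0.1, 'joints': array([75.88159989, 19.0691706 , -3.70585866, 83.69968216,  1.23691739,
       77.34451786, -5.07078814]), 'joint_vel': array([ 0.10373592, -0.05180833,  0.09678653, -0.11305312,  0.10003178,
       -0.04894746, -0.01064827]), 'effort': array([ 1.78391903e-03, -6.26748061e+01,  4.94785840e-02, -3.92429066e+01,
        1.64614292e-02,  6.94587492e-03,  3.67124767e-05]), 'tool_pos': array([ 0.13869139, -0.6093049 ,  0.40399899]), 'tcp_rot': array([[ 9.75059493e-01,  2.21943399e-01, -3.36403780e-04],
       [ 2.21943647e-01, -9.75058707e-01,  1.23908497e-03],
       [-5.30067062e-05, -1.28284424e-03, -9.99999176e-01]]), 'force': array([0.70699571, 0.11980958, 0.86633803]), 'torque': array([-0.01478999, -0.01694638,  0.00070978]), 'finger_force': 0.0, 'opening': 0.08570296742194203} 0.1547
```

View pics/side0.png

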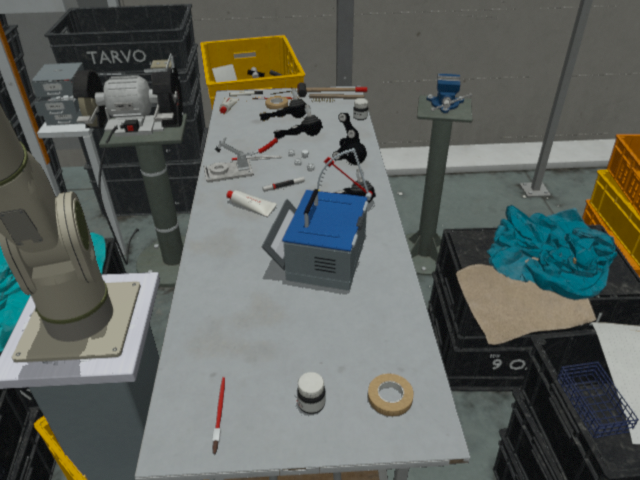

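View pics/top0.png

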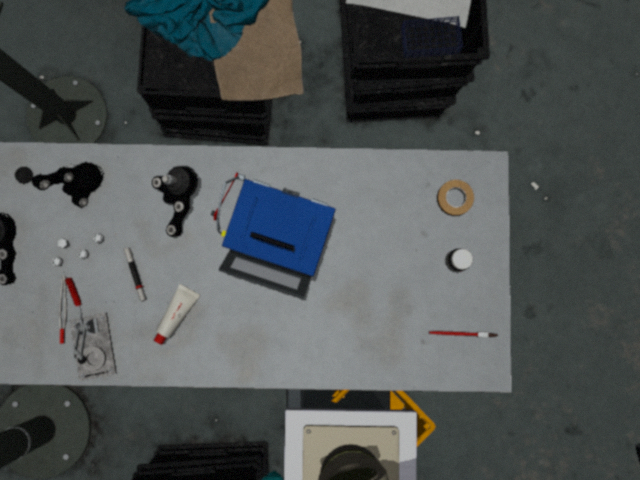

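The side view shows the cabinet at about (325,235), with its blue lid and the flap tipped out at (280,240). The top view shows the lid at about (280,228), the handle at (273,241), the yellow pointer near (223,235) and the red marker near (215,215). I'll measure these and zoom in on the quadrant.

```bash
cat > h.py <<'E'
import numpy as np,cv2
from bench import arm
def ray(c,u,v):
    d=np.array([(u-c["cx"])/c["fx"],(v-c["cy"])/c["fy"],1.]); return c["origin"],c["orientation"]@d
def onz(c,u,v,z):
    o,d=ray(c,u,v); return o+d*(z-o[2])/d[2]
def onplane(c,u,v,p,n):
    o,d=ray(c,u,v); return o+d*(np.dot(p-o,n)/np.dot(d,n))
def proj(c,P):
    q=c["orientation"].T@(np.asarray(P)-c["origin"]); return q[0]/q[2]*c["fx"]+c["cx"],q[1]/q[2]*c["fy"]+c["cy"]
E
python3 - <<'E'
from h import *
T=arm.get_calibration("top");S=arm.get_calibration("side")
p=np.load("top0p.npy");d=np.load("top0.npy");s=np.load("side0p.npy")
h=cv2.cvtColor(p,cv2.COLOR_RGB2HSV)
m=cv2.inRange(h,(105,120,60),(125,255,255)); m[:150]=0
m=cv2.morphologyEx(m,cv2.MORPH_CLOSE,np.ones((15,15)))
c=max(cv2.findContours(m,0,1)[0],key=cv2.contourArea)
w=np.array([onz(T,u,v,.134)[:2] for u,v in c[:,0]],np.float32)
r=cv2.minAreaRect(w);print(r,cv2.boxPoints(r))
def pts(img,lo,hi,box):
    hh=cv2.cvtColor(img,cv2.COLOR_RGB2HSV);k=cv2.inRange(hh,lo,hi);o=np.zeros_like(k);x0,y0,x1,y1=box;o[y0:y1,x0:x1]=k[y0:y1,x0:x1]
    n,l,st,ce=cv2.connectedComponentsWithStats(o);return [(st[i,4],ce[i].round(1)) for i in range(1,n)]
b=(205,165,250,265)
print("Tyel",pts(p,(20,120,120),(35,255,255),b),"Tred",pts(p,(0,130,80),(8,255,255),b))
b=(290,130,390,220)
print("Syel",pts(s,(20,120,120),(35,255,255),b),"Sred",pts(s,(0,130,80),(8,255,255),b))
a=cv2.resize(p[160:310,200:345],None,fx=4,fy=4,interpolation=2);bb=cv2.resize(s[130:300,250:390],None,fx=3,fy=3.5,interpolation=2)
H=590;o=np.zeros((H,400+390,3),np.uint8)
a=cv2.resize(a,(400,414));bb=cv2.resize(bb,(390,474));o[:414,:400]=a;o[:474,400:]=bb
cv2.imwrite("pics/z1.png",o[:480,:,::-1])
E
```

```text
((0.5769994258880615, 0.1779133379459381), (0.21844813227653503, 0.16285565495491028), 72.75641632080078) [[0.46685374 0.09773658]
 [0.62238955 0.04946052]
 [0.6871451  0.25809008]
 [0.5316093  0.30636615]]
Tyel [(np.int32(21), array([223. , 233.2]))] Tred [(np.int32(4), array([236. , 175.2])), (np.int32(15), array([214.9, 214.7]))]
Syel [(np.int32(1), array([318., 190.]))] Sred [(np.int32(12), array([326.7, 159.6])), (np.int32(17), array([332.1, 163.5])), (np.int32(4), array([340.5, 170.5])), (np.int32(3), array([346., 175.])), (np.int32(1), array([351., 179.])), (np.int32(29), array([359.3, 185.8])), (np.int32(4), array([370. , 191.5]))]
```

View pics/z1.png

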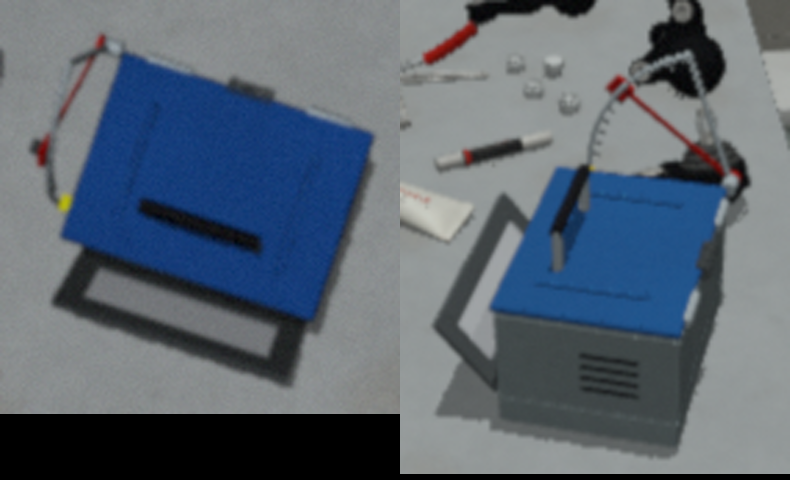

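The zoomed crops show the marker block near side pixel (329,161) and the flap's free edge near top pixel (262,284). Next I'll triangulate the marker and work out the flap angle in the cabinet frame.

```bash
cat >> h.py <<'E'
from scipy.optimize import least_squares
ex=np.array([.955,-.296,0]);ex/=np.linalg.norm(ex);ey=np.array([-ex[1],ex[0],0]);ez=np.array([0,0,1.])
O=np.array([.5784,.1775,0]);R=np.c_[ex,ey,ez]
W=lambda p:O+R@np.asarray(p,float)
L=lambda P:R.T@(np.asarray(P)-O)
E
python3 - <<'E'
from h import *
T=arm.get_calibration("top");S=arm.get_calibration("side")
for t,s,n in (((214.9,214.7),(329,161.5),"marker"),((223,234),(318,190),"pointer")):
    f=lambda q:np.r_[np.subtract(proj(T,W(q)),t),np.subtract(proj(S,W(q)),s)]
    r=least_squares(f,[-.05,.12,.2]);q=r.x;print(n,q,r.fun.round(1),"ang",np.arctan2(q[2]-.13,.08-q[0]),np.hypot(q[2]-.13,.08-q[0]))
    g=lambda a:f([.08-.135*np.cos(a[0]),a[1],.13+.135*np.sin(a[0])])
    r=least_squares(g,[.4,.12]);print(r.x,r.fun.round(1))
def e(a):return [-.08-.085*np.sin(a)-.006*np.cos(a),0,.035+.085*np.cos(a)-.006*np.sin(a)]
for a in np.arange(.5,1.2,.1):print(round(a,1),proj(T,W(e(a))))
# side corner y=-.104 
def e2(a):x=e(a);x[1]=-.104;return x
print([ (round(a,1),np.round(proj(S,W(e2(a))),1)) for a in np.arange(.5,1.2,.1)])
print("handle",W([-.04,0,.175]),"prepush",W([-.2,0,.07]),"front",W([-.086,0,.075]))
E
```

```text
marker [-0.02422971  0.13198731  0.2083561 ] [ 0.  -0.7 -0.8  0.1] ang 0.6446288351540458 0.13039750922255702
[0.67089658 0.12980511] [ 0.3 -0.1 -1.6 -1.4]
pointer [-0.05218101  0.1164289   0.12743343] [-0.  -1.3 -1.5  0.2] ang -0.019414646589909018 0.13220592118205038
[-0.02617275  0.11707261] [-0.6 -0.2 -2.5  0.3]
0.5 (np.float64(261.8559915895547), np.float64(279.8665573963121))
0.6 (np.float64(261.062854237181), np.float64(282.79527081468234))
0.7 (np.float64(260.3719704155311), np.float64(285.4933498116577))
0.8 (np.float64(259.79011275412904), np.float64(287.93250582001815))
0.9 (np.float64(259.3225108597551), np.float64(290.08838436774425))
1.0 (np.float64(258.97283388947153), np.float64(291.94078044343007))
1.1 (np.float64(258.7432067636198), np.float64(293.4737530270535))
[(np.float64(0.5), array([263.9, 243.8])), (np.float64(0.6), array([261.3, 245. ])), (np.float64(0.7), array([259. , 246.4])), (np.float64(0.8), array([256.9, 248.1])), (np.float64(0.9), array([255.1, 250. ])), (np.float64(1.0), array([253.6, 252. ])), (np.float64(1.1), array([252.4, 254.2]))]
handle [0.54019314 0.18934213 0.175     ] prepush [0.38736571 0.23671063 0.07      ] front [0.49625525 0.20296057 0.075     ]
```

```bash
python3 -m creep '[[31,31,0,0,0,30],[31,31,0,0,0,30],[31,31,0,0,0,30],[31,31,0,0,0,30],[31,31,0,0,0,30],[31,31,0,0,0,30],[31,31,0,0,0,30],[31,31,0,0,0,30],[31,31,0,0,0,30],[31,31,0,0,0,30],[31,31,0,0,0,30]]' 1 40
python3 -m creep '[[-11,55,0,0,0,30],[-11,55,0,0,0,30],[-11,55,0,0,0,30],[-11,55,0,0,0,30],[-11,55,0,0,0,30],[-11,55,0,0,0,30],[-11,55,0,0,0,30],[-11,55,0,0,0,30],[-11,55,0,0,0,30],[-11,55,0,0,0,30],[-11,55,0,0,0,30],[-11,55,0,0,0,30]]'
python3 -c "
from bench import arm
s=arm.state();print(s['tool_pos'],s['tcp_rot'],s['joints'])"
```

```text
time_s: 1.2
tool_pos: [0.449, -0.299, 0.4044]
tcp_rot: [[0.732, 0.681, -0.001], [0.681, -0.732, 0.0], [-0.0, -0.001, -1.0]]
force: [-0.7, -0.4, 0.6]
opening: -0.0002
finger_force: 0.0
time_s: 2.4
tool_pos: [0.3373, 0.2541, 0.4053]
tcp_rot: [[0.292, 0.957, 0.002], [0.957, -0.292, 0.001], [0.001, 0.001, -1.0]]
force: [0.0, -0.7, 0.5]
opening: -0.0002
finger_force: 0.0
[0.33732143 0.25414725 0.40531988] [[ 2.91570204e-01  9.56548033e-01  1.63608953e-03]
 [ 9.56548503e-01 -2.91571878e-01  8.94864980e-04]
 [ 1.33301903e-03  1.30408302e-03 -9.99998261e-01]] [ 32.74397308 -10.12698694 -67.42097119 109.34619499  -9.6800328
  74.67991414 -48.74536775]
```

```bash
python3 -m creep '[[0,0,-4,-2,-6.4,0],[0,0,-8,-4,-12.7,0],[0,0,-12,-5.9,-19.1,0],[0,0,-16,-5.9,-19.1,0],[0,0,-16,-5.9,-19.1,0],[0,0,-16,-5.9,-19.1,0]]'
python3 - <<'E'
from h import *
s=arm.state();t=s['tool_pos'];print(L(t),L(t+.173*s['tcp_rot'][:,2]),s['joints'])
E
```

```text
time_s: 3.0
tool_pos: [0.3379, 0.2492, 0.2411]
tcp_rot: [[0.295, 0.901, 0.319], [0.956, -0.277, -0.1], [-0.002, 0.334, -0.942]]
force: [0.1, 0.0, -0.5]
opening: 0.0001
finger_force: 0.0
[-0.25095594 -0.00270658  0.24107594] [-0.19312486 -0.00298131  0.07802843] [ 27.07178274  11.33153378 -78.82429006 125.26076315  38.50757862
  51.6029167  -92.19884018]
```

```bash
python3 -m creep '[[1,-0.3,0,0,0,0],[2,-0.6,0,0,0,0],[3,-0.9,0,0,0,0],[4,-1.2,0,0,0,0],[5,-1.5,0,0,0,0],[5.8,-1.8,0,0,0,0],[6.6,-2,0,0,0,0],[7.2,-2.2,0,0,0,0]]' | egrep 'pos|force'
python3 -m creep '[[0.3,-0.1,0,0,0,0],[0.6,-0.2,0,0,0,0],[0.9,-0.3,0,0,0,0],[0.9,-0.3,0,0,0,0]]' | egrep 'pos|force'
python3 - <<'E'
from h import *
s=arm.state();t=s['tool_pos'];print(L(t+.173*s['tcp_rot'][:,2]),s['joints'])
p,d=arm.snapshot("side");cv2.imwrite("pics/s1.png",cv2.resize(p[130:310,220:400,::-1],(590,590),interpolation=2))
E
```

```text
tool_pos: [0.4114, 0.2284, 0.2447]
force: [-1.5, 1.3, 0.8]
finger_force: 0.8
tool_pos: [0.42, 0.2255, 0.2448]
force: [-0.1, 0.0, -0.6]
finger_force: 0.0
[-0.10633231 -0.00094708  0.08220971] [ 25.42748205  19.33355844 -70.74095625 118.85701057  46.17994426
  53.36154784 -88.01604096]
```

View pics/s1.png

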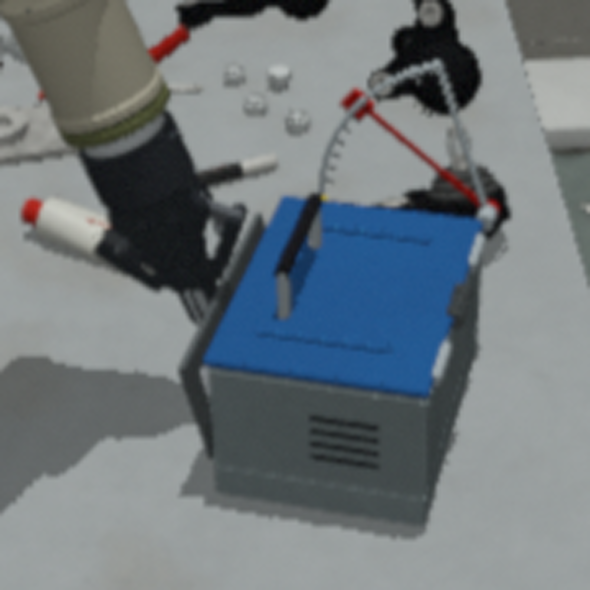

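The flap is nearly shut, with its near corner at about crop (185,365) and a small gap left. The gripper is clear of the lid. I'll push on gently until it presses firmly.

```bash
for i in 1 2; do python3 -m creep '[[0.3,-0.1,0,0,0,0],[0.6,-0.2,0,0,0,0],[0.9,-0.3,0,0,0,0],[0.9,-0.3,0,0,0,0]]' | egrep 'pos|force';done
python3 - <<'E'
from h import *
s=arm.state();t=s['tool_pos'];print(L(t+.173*s['tcp_rot'][:,2]),s['force'])
E
```

```text
tool_pos: [0.4292, 0.2224, 0.2448]
force: [-0.6, -0.3, 0.6]
finger_force: 0.0
tool_pos: [0.4343, 0.2212, 0.2435]
force: [-29.6, 1.9, 12.8]
finger_force: 1.0
[-0.09237704 -0.00114892  0.08063098] [-29.63096318   1.86888022  12.81268257]
```

```bash
python3 -m creep '[[-1,0.3,0,0,0,0],[-3,0.9,0,0,0,0],[-5,1.5,0,0,0,0],[-5,1.5,4,0,0,0],[-5,1.5,9,2,6.4,0],[-5,1.5,14,4,12.7,0],[-5,1.5,19,5.9,19.1,0],[-3,1,19,5.9,19.1,0],[0,0,19,5.9,19.1,0],[0,0,19,5.9,19.1,0]]' -1
python3 - <<'E'
from h import *
s=arm.state();print(L(s['tool_pos']),s['joints'])
p,d=arm.snapshot("top");q,d=arm.snapshot("side")
o=np.hstack([cv2.resize(p[160:310,200:345],(395,410),interpolation=2),cv2.resize(q[130:300,250:390],(395,480),interpolation=2)[:410]])
cv2.imwrite("pics/t2.png",o[:,:,::-1])
E
```

```text
time_s: 6.05
tool_pos: [0.4421, 0.2161, 0.434]
tcp_rot: [[0.301, 0.954, -0.002], [0.954, -0.301, 0.004], [0.003, -0.003, -1.0]]
force: [-0.4, -0.1, -1.4]
opening: 0.0858
finger_force: 0.0
[-0.14165324 -0.00348422  0.43396527] [ 40.32306435  13.15617425 -79.2388652   97.8851076   12.88586436
  79.84522032 -58.45265658]
```

View pics/t2.png

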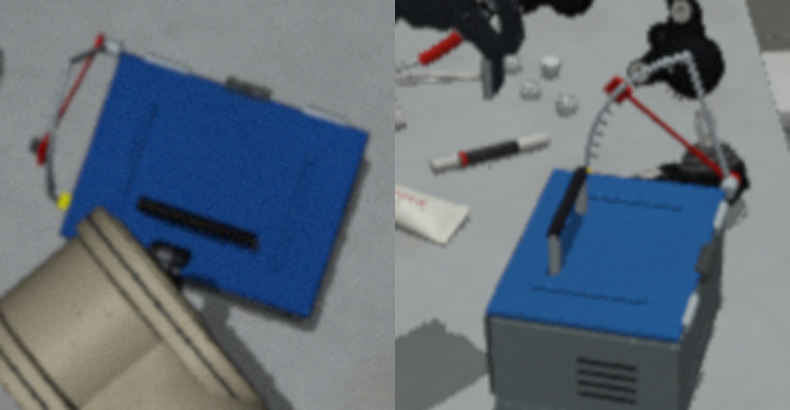

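The flap now shows as shut, flush with the front in the side view. The handle is at about top pixel (272,242). I'll check that against the model and move above it.

```bash
python3 - <<'E'
from h import *
T=arm.get_calibration("top");print(proj(T,W([-.04,0,.181])), L(onz(T,272.3,242,.181)))
E
python3 -m creep '[[4,-1.2,0,0,0,0],[8,-2.2,-3,0,0,0],[9.8,-2.7,-6,0,0,0],[9.8,-2.7,-6,0,0,0],[9.8,-2.7,-6,0,0,0]]' >/dev/null
python3 - <<'E'
from h import *
s=arm.state();t=s['tool_pos'];print(t,L(t+.1547*s['tcp_rot'][:,2]),s['joints'],s['force'])
E
```

```text
(np.float64(271.7683353554602), np.float64(241.35802630183412)) [-0.04097002 -0.00154942  0.181     ]
[0.53478296 0.19325649 0.37518771] [-0.04640018  0.00216868  0.22048773] [ 28.55218498  27.6994344  -68.58514268  92.27421184  26.20815269
  78.19016593 -60.41099535] [0.38397647 1.58725501 0.98523134]
```

```bash
python3 -m creep '[[0.5,-0.3,-2,0,0,0],[0.5,-0.3,-3.5,0,0,0],[0.5,-0.3,-4.5,0,0,0],[0.5,-0.3,-4.5,0,0,0],[0.5,-0.3,-4.5,0,0,0]]' |grep force
python3 -m creep '[[0,0,0,0,0,0],[0,0,0,0,0,0],[0,0,0,0,0,0],[0,0,0,0,0,0],[0,0,0,0,0,0],[0,0,0,0,0,0],[0,0,0,0,0,0],[0,0,0,0,0,0]]' 1 60
python3 - <<'E'
from h import *
s=arm.state();t=s['tool_pos'];g=L(t+.1547*s['tcp_rot'][:,2]);print(g,s['joints'][2])
h0=np.array([-.04,0,.175])
for a in (.1,.2,.3,.4,.5,.55,.6,.64,.68):
    c,n=np.cos(a),np.sin(a); q=np.array([.08-.12*c+.045*n,0,.13+.045*c+.12*n])
    print(a,((R@(q-h0))*100).round(2))
E
```

```text
force: [0.9, -0.2, 0.1]
finger_force: 0.0
time_s: 7.95
tool_pos: [0.5425, 0.1887, 0.3302]
tcp_rot: [[0.297, 0.955, 0.005], [0.955, -0.297, 0.001], [0.002, 0.004, -1.0]]
force: [11.2, 0.4, -4.5]
opening: 0.01
finger_force: 58.3
[-0.03688382  0.00037596  0.17547909] -66.34322814131292
0.1 [ 0.49 -0.15  1.18]
0.2 [ 1.08 -0.34  2.29]
0.3 [ 1.78 -0.55  3.35]
0.4 [ 2.58 -0.8   4.32]
0.5 [ 3.46 -1.07  5.2 ]
0.55 [ 3.94 -1.22  5.61]
0.6 [ 4.43 -1.37  5.99]
0.64 [ 4.84 -1.5   6.28]
0.68 [ 5.25 -1.63  6.54]
```

```bash
python3 -m creep '[[0.25,-0.07,0.6,0,0,0],[0.5,-0.15,1.2,0,0,0],[0.8,-0.25,1.75,0,0,0],[1.1,-0.34,2.3,0,0,0],[1.45,-0.45,2.85,0,0,0],[1.8,-0.55,3.35,0,0,0],[2.2,-0.68,3.85,0,0,0],[2.6,-0.8,4.3,0,0,0],[3,-0.93,4.75,0,0,0],[3.45,-1.07,5.2,0,0,0],[3.45,-1.07,5.2,0,0,0],[3.45,-1.07,5.2,0,0,0]]'
python3 - <<'E'
from h import *
s=arm.state();t=s['tool_pos'];g=L(t+.1547*s['tcp_rot'][:,2]);print(g,np.arctan2(g[2]-.13,.08-g[0])-np.arctan2(45,120),s['joints'])
for n in("side","top"):
    p,d=arm.snapshot(n); np.save(n+"3.npy",p)
    if n=="side":a=p
o=np.hstack([cv2.resize(p[150:270,190:310],(390,390),interpolation=2),cv2.resize(a[130:220,285:375],(390,390),interpolation=2)])
cv2.imwrite("pics/l3.png",o[:,:,::-1])
E
```

```text
time_s: 9.15
tool_pos: [0.5751, 0.179, 0.3822]
tcp_rot: [[0.295, 0.955, -0.0], [0.955, -0.295, -0.001], [-0.001, -0.0, -1.0]]
force: [-5.7, -0.2, -2.2]
opening: 0.0101
finger_force: 58.5
[-0.00360783  0.00031263  0.22754155] 0.5033947724491052 [ 26.32256725  31.245331   -66.02912849  86.65423903  28.71167585
  80.79803895 -58.3907778 ]
```

View pics/l3.png

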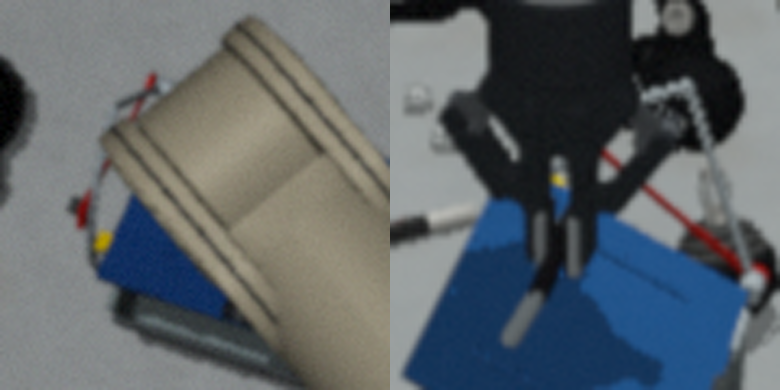

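The pointer shows in the side view at about pixel (324,171), with the lid near 0.50 rad. The gripper hides the marker there, though it is visible in the top view at about (215,214). The marker does not move, so I'll get its angle from the red arm's line in the earlier side picture.

```bash
python3 - <<'E'
from h import *
T=arm.get_calibration("top");S=arm.get_calibration("side")
s0=np.load("side0p.npy").astype(int);s3=np.load("side3.npy").astype(int);t3=np.load("top3.npy").astype(int);t0=np.load("top0p.npy").astype(int)
def px(im,box,yel):
    x0,y0,x1,y1=box;r,g,b=im[y0:y1,x0:x1].transpose(2,0,1)
    k=(r-b>50)&((g-b>40)if yel else (g-b<25)&(r-g>50))
    v,u=np.nonzero(k);wt=(r-(b if yel else g))[k];return u+x0,v+y0,wt
for Y in(.12,.13,.14):
    u,v,w=px(s0,(318,150,378,200),0)
    q=np.array([L(onplane(S,a,b,W([0,Y,0]),ey)) for a,b in zip(u,v)]);x=.08-q[:,0];z=q[:,2]-.13;r=np.hypot(x,z)
    arm_=(r<.12)&(r>.03);f=np.polyfit(x[arm_],z[arm_],1);bl=(r>.122)&(r<.15)
    c=np.array([np.average(x[bl],weights=w[bl]),np.average(z[bl],weights=w[bl])])
    print(Y,"line",np.arctan(f[0]),f[1],"polar arm",np.median(np.arctan2(z,x)[arm_]),"block",np.arctan2(c[1],c[0]),np.hypot(*c),bl.sum())
for nm,im,box in(("s0",s0,(308,180,326,200)),("s3",s3,(310,160,335,182))):
    u,v,w=px(im,box,1)
    if len(u):
        c=np.average(u,weights=w),np.average(v,weights=w);q=L(onplane(S,*c,W([0,.113,0]),ey));print(nm,len(u),c,"ang",np.arctan2(q[2]-.13,.08-q[0]),np.hypot(q[2]-.13,.08-q[0]))
for nm,im in(("t0",t0),("t3",t3)):
    for yel in(0,1):
        u,v,w=px(im,(205,195,235,245),yel)
        if len(u):
            c=np.average(u,weights=w),np.average(v,weights=w);q=[]
            Y=.113 if yel else .13
            q=L(onplane(T,*c,W([0,Y,0]),ey)) 
            o,d=ray(T,*c);o=L(o);d=R.T@d
            # ray meets circle r=.135
            A=lambda k:np.hypot(o[0]+k*d[0]-.08,o[2]+k*d[2]-.13)-.135
            g=lambda k:(o+k*d)
            from scipy.optimize import brentq
            try:
                k=brentq(A,1.1,1.35);e=g(k);print(nm,yel,len(u),c,e,np.arctan2(e[2]-.13,.08-e[0]))
            except Exception as ex_:print(nm,yel,c,ex_)
E
```

```text
0.12 line 0.6752644887676597 0.009125256801651443 polar arm 0.7922149663575787 block 0.727666512201857 0.13410696540634492 28
0.13 line 0.6830166441038218 0.0005314948168768065 polar arm 0.687755006174606 block 0.6804354732289986 0.13279856177732824 26
0.14 line 0.6871028964766535 -0.0075798882308828015 polar arm 0.6062248604734497 block 0.6360391944397695 0.13327926262653098 21
s0 2 (np.float64(318.4471544715447), np.float64(190.0)) ang 0.009987622097281615 0.1259509305223616
s3 5 (np.float64(323.21927710843374), np.float64(171.0265060240964)) ang 0.49424254156902664 0.12803640167759145
t0 0 19 (np.float64(214.9228045325779), np.float64(214.70679886685554)) [-0.02612986  0.13044311  0.21343533] 0.6662463796997644
t0 1 25 (np.float64(223.0097781120722), np.float64(233.02406919894696)) [-0.05402893  0.11288198  0.14616313] 0.12001481729977918
t3 0 18 (np.float64(214.87048192771084), np.float64(214.73192771084337)) [-0.02620778  0.13055078  0.21333611] 0.6653118327274283
t3 1 26 (np.float64(221.13296308395948), np.float64(223.7174126102581)) [-0.03889543  0.11508328  0.19394433] 0.49344386914328003
```

```bash
python3 -m creep '[[0.45,-0.14,0.37,0,0,0],[0.9,-0.28,0.72,0,0,0],[1.35,-0.42,1.05,0,0,0],[1.75,-0.55,1.32,0,0,0],[1.75,-0.55,1.32,0,0,0],[1.75,-0.55,1.32,0,0,0]]' | egrep 'force|open'
python3 - <<'E'
from h import *
s=arm.state();t=s['tool_pos'];g=L(t+.1547*s['tcp_rot'][:,2]);print(g,np.arctan2(g[2]-.13,.08-g[0])-np.arctan2(45,120),np.hypot(g[2]-.13,.08-g[0]))
p,d=arm.snapshot("top");a,d=arm.snapshot("side");np.save("top4.npy",p);np.save("side4.npy",a)
o=np.hstack([cv2.resize(p[190:250,195:255],(390,390),interpolation=2),cv2.resize(a[130:220,285:375],(390,390),interpolation=2)])
cv2.imwrite("pics/l4.png",o[:,:,::-1])
T=arm.get_calibration("top")
for Y,n in((.13,"marker"),(.115,"pointer")):
  for an in(.64,.68,.72):print(n,an,np.round(proj(T,W([.08-.135*np.cos(an),Y,.13+.135*np.sin(an)])),1))
E
```

```text
force: [-13.4, -1.6, 6.0]
opening: 0.0099
finger_force: 58.9
[0.01336595 0.00034636 0.24142489] 0.673065028093869 0.12982912515844233
marker 0.64 [215.  215.9]
marker 0.68 [215.2 214.2]
marker 0.72 [215.4 212.4]
pointer 0.64 [221.6 218.1]
pointer 0.68 [221.8 216.4]
pointer 0.72 [222.1 214.5]
```

View pics/l4.png

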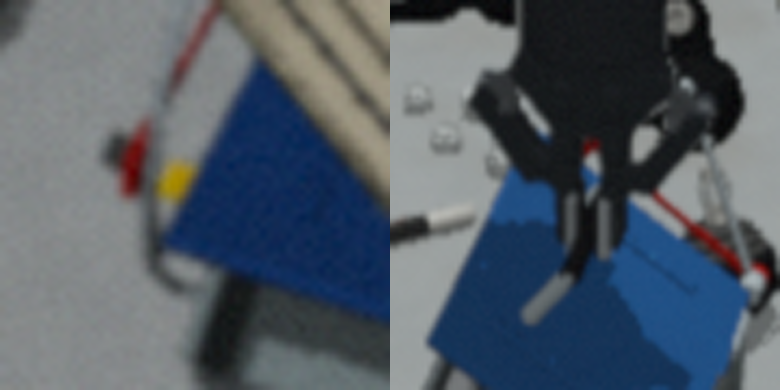

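The top view shows the yellow pointer at about (222,218) and the red block at about (215,215), so they are nearly level. The gripper hides the pointer in the side view. I'll cross-check the lid angle with a plane fit to the lid depth.

```bash
python3 - <<'E'
from h import *
from scipy.optimize import brentq
T=arm.get_calibration("top")
for f in("top3.npy","top4.npy"):
    im=np.load(f).astype(int)[195:240,205:230];r,g,b=im.transpose(2,0,1);k=(r-b>50)&(g-b>40);v,u=np.nonzero(k);w=(r-b)[k]
    c=np.average(u,weights=w)+205,np.average(v,weights=w)+195;print(f,c,len(u))
    for rho in(.128,.135):
        o,d=ray(T,*c);o=L(o);d=R.T@d
        e=o+d*brentq(lambda k:np.hypot(o[0]+k*d[0]-.08,o[2]+k*d[2]-.13)-rho,1.1,1.35);print(rho,e,np.arctan2(e[2]-.13,.08-e[0]))
for n in("side","top"):
    C=arm.get_calibration(n);p,d=arm.snapshot(n)
    h=cv2.cvtColor(p,cv2.COLOR_RGB2HSV);m=cv2.inRange(h,(105,120,30),(125,255,255));m=cv2.erode(m,np.ones((3,3)))
    m[:140]=0;m[300:]=0;m[:,:200]=0;m[:,400:]=0
    v,u=np.nonzero((m>0)&(d>0));D=d[v,u]
    P=C["origin"]+(np.c_[(u-C["cx"])/C["fx"],(v-C["cy"])/C["fy"],np.ones(len(u))]*D[:,None])@C["orientation"].T
    Q=(P-O)@R
    for _ in range(4):
        A=np.c_[.08-Q[:,0],Q[:,1],np.ones(len(Q))];f=np.linalg.lstsq(A,Q[:,2],rcond=None)[0];e=Q[:,2]-A@f;Q=Q[abs(e)<max(2*e.std(),.002)]
    print(n,len(Q),"angle",np.arctan(f[0]),f,e.std())
E
```

```text
top3.npy (np.float64(221.13296308395948), np.float64(223.7174126102581)) 26
0.128 [-0.03788859  0.11762884  0.17986261] 0.4001447142108583
0.135 [-0.03889543  0.11508328  0.19394433] 0.49344386914328003
top4.npy (np.float64(221.50418638514742), np.float64(217.43829632326174)) 26
0.128 [-0.02629247  0.11743125  0.20131557] 0.590953319226889
0.135 [-0.02717367  0.11545244  0.21209022] 0.6536343938075073
side 2454 angle 0.6330069330907986 [ 0.73373031 -0.00090901  0.13569062] 0.0015504361327449724
top 629 angle 0.6266217288294682 [0.72395324 0.00483497 0.13805682] 0.0019328819266582183
```

```bash
python3 - <<'E'
from h import *
T=arm.get_calibration("top");S=arm.get_calibration("side")
C=S;d=np.load("side0.npy");p=np.load("side0p.npy")
def fit(p,d):
    h=cv2.cvtColor(p,cv2.COLOR_RGB2HSV);m=cv2.inRange(h,(105,120,30),(125,255,255));m=cv2.erode(m,np.ones((3,3)))
    m[:140]=0;m[300:]=0;m[:,:200]=0;m[:,400:]=0
    v,u=np.nonzero((m>0)&(d>0));D=d[v,u]
    P=C["origin"]+(np.c_[(u-C["cx"])/C["fx"],(v-C["cy"])/C["fy"],np.ones(len(u))]*D[:,None])@C["orientation"].T
    Q=(P-O)@R
    for _ in range(4):
        A=np.c_[.08-Q[:,0],Q[:,1],np.ones(len(Q))];f=np.linalg.lstsq(A,Q[:,2],rcond=None)[0];e=Q[:,2]-A@f;Q=Q[abs(e)<max(2*e.std(),.002)]
    print(np.arctan(f[0]),f,e.std(),Q.min(0),Q.max(0))
fit(p,d)
# lid outline in side4: polygon corners
for f in("side0p.npy","side3.npy","side4.npy"):
    im=np.load(f);h=cv2.cvtColor(im,cv2.COLOR_RGB2HSV);m=cv2.inRange(h,(105,120,30),(125,255,255));m[:140]=0;m[300:]=0;m[:,:260]=0;m[:,400:]=0
    m=cv2.morphologyEx(m,cv2.MORPH_CLOSE,np.ones((5,5)));c=max(cv2.findContours(m,0,1)[0],key=cv2.contourArea)[:,0]
    k=c[np.argmin(c[:,0]-c[:,1]*1.)]  # front-near corner: left & low
    q=L(onplane(S,*k,W([0,-.11,0]),ey));print(f,k,q,"ang",np.arctan2(q[2]-.13,.08-q[0]),np.hypot(q[2]-.13,.08-q[0]))
for an in(0,.5,.6,.64,.68,.72):print(an,[np.round(proj(S,W([.08-.164*np.cos(an)+t*np.sin(an),-.11,.13+.164*np.sin(an)+t*np.cos(an)])),1) for t in(-.004,.004)])
E
```

```text
-0.0011309819249719385 [-0.00113098 -0.00159493  0.13214349] 0.0013465613562037271 [-0.07571581 -0.11189599  0.12932419] [0.08028974 0.10908376 0.13496754]
side0p.npy [283 240] [-0.07563058 -0.11        0.13185539] ang 0.01192119703678149 0.15564163897100144
side3.npy [289 216] [-0.05778333 -0.11        0.20354895] ang 0.4903217353261681 0.15618480834621257
side4.npy [298 213] [-0.03650242 -0.11        0.21520246] ang 0.6314490275358737 0.14433389280283485
0 [array([279.7, 241.5]), array([279.5, 238.8])]
0.5 [array([285.5, 215. ]), array([287. , 212.6])]
0.6 [array([288.8, 210.3]), array([290.6, 208.1])]
0.64 [array([290.2, 208.5]), array([292.2, 206.4])]
0.68 [array([291.8, 206.7]), array([293.9, 204.7])]
0.72 [array([293.5, 205.1]), array([295.8, 203.1])]
```

```bash
python3 - <<'E'
from h import *
for n,box in(("side",(320,152,340,170)),("top",(208,205,222,225))):
    C=arm.get_calibration(n);p=np.load(n+"0p.npy").astype(int);d=np.load(n+"0.npy")
    x0,y0,x1,y1=box;r,g,b=p[y0:y1,x0:x1].transpose(2,0,1);k=(r-g>50)&(g-b<25);v,u=np.nonzero(k);u+=x0;v+=y0
    D=d[v,u];P=C["origin"]+(np.c_[(u-C["cx"])/C["fx"],(v-C["cy"])/C["fy"],np.ones(len(u))]*D[:,None])@C["orientation"].T
    Q=(P-O)@R;ok=(Q[:,2]>.17)&(Q[:,1]<.16)&(Q[:,1]>.1);Q=Q[ok];q=np.median(Q,0);print(n,len(u),ok.sum(),q,Q.std(0))
    for hx in(.08,.083):print(hx,np.arctan2(q[2]-.13,hx-q[0]),np.hypot(q[2]-.13,hx-q[0]))
# red arm 3D line from side depth
C=arm.get_calibration("side");p=np.load("side0p.npy").astype(int);d=np.load("side0.npy")
r,g,b=p[150:200,318:378].transpose(2,0,1);k=(r-g>50)&(g-b<25);v,u=np.nonzero(k);u+=318;v+=150
D=d[v,u];P=C["origin"]+(np.c_[(u-C["cx"])/C["fx"],(v-C["cy"])/C["fy"],np.ones(len(u))]*D[:,None])@C["orientation"].T
Q=(P-O)@R;Q=Q[(Q[:,1]>.1)&(Q[:,1]<.16)];f=np.polyfit(.08-Q[:,0],Q[:,2]-.13,1);print("arm",len(Q),np.arctan(f[0]),f[1],np.median(Q[:,1]))
E
```

```text
side 38 35 [-0.02078584  0.12647581  0.21248102] [0.00965272 0.00407125 0.00881191]
0.08 0.685847637797694 0.13023403525967264
0.083 0.6715151135876155 0.13256929877630919
top 19 19 [-0.02640081  0.12891726  0.2236917 ] [0.00456455 0.00108816 0.00475406]
0.08 0.7219671915704245 0.1417718849770471
0.083 0.7082023330884959 0.14403705162537106
arm 74 0.6850224358976025 0.0012290703253208623 0.12815611987538317
```

```bash
python3 -m creep '[[0.15,-0.05,0.1,0,0,0],[0.32,-0.1,0.2,0,0,0],[0.32,-0.1,0.2,0,0,0],[0.32,-0.1,0.2,0,0,0]]' | egrep 'force|open'
cat > m.py <<'E'
from h import *
from scipy.optimize import brentq
s=arm.state();t=s['tool_pos'];g=L(t+.1547*s['tcp_rot'][:,2]);print("kin",[np.arctan2(g[2]-.13,h-g[0])-np.arctan2(45,120) for h in(.08,.083)],s['time_s'])
for n in("side","top"):
    C=arm.get_calibration(n);p,d=arm.snapshot(n)
    h=cv2.cvtColor(p,cv2.COLOR_RGB2HSV);m=cv2.inRange(h,(105,120,30),(125,255,255));m=cv2.erode(m,np.ones((3,3)))
    m[:140]=0;m[300:]=0;m[:,:200]=0;m[:,400:]=0
    v,u=np.nonzero((m>0)&(d>0));D=d[v,u]
    P=C["origin"]+(np.c_[(u-C["cx"])/C["fx"],(v-C["cy"])/C["fy"],np.ones(len(u))]*D[:,None])@C["orientation"].T
    Q=(P-O)@R
    for _ in range(6):
        A=np.c_[.08-Q[:,0],Q[:,1],np.ones(len(Q))];f=np.linalg.lstsq(A,Q[:,2],rcond=None)[0];e=Q[:,2]-A@f;Q=Q[abs(e)<max(2*e.std(),.002)]
    print(n,len(Q),"plane",np.arctan(f[0]),f,e.std(),Q.min(0),Q.max(0))
    if n=="top":
        for yel in(0,1):
            r,g,b=p[195:240,205:230].astype(int).transpose(2,0,1);k=(r-b>50)&((g-b>40) if yel else (g-b<25)&(r-g>50));v,u=np.nonzero(k);w=(r-(b if yel else g))[k];v+=195;u+=205
            c=np.average(u,weights=w),np.average(v,weights=w)
            o,dd=ray(C,*c);o=L(o);dd=R.T@dd
            e=o+dd*brentq(lambda k:np.hypot(o[0]+k*dd[0]-.08,o[2]+k*dd[2]-.13)-.135,1.1,1.35)
            D=np.median(d[v,u]);q=o+dd*D
            print("yel" if yel else "red",c,np.arctan2(e[2]-.13,.08-e[0]),"depth",q,np.arctan2(q[2]-.13,.08-q[0]),np.hypot(q[2]-.13,.08-q[0]))
E
python3 m.py
```

```text
force: [-15.3, -1.4, 5.9]
opening: 0.0097
finger_force: 58.9
kin [np.float64(0.700445260652911), np.float64(0.6805510980373157)] 10.45
side 2382 plane 0.6608455888856297 [ 0.77746072 -0.00321382  0.13583802] 0.0015071361917859028 [-0.04107916 -0.11174163  0.13188939] [0.08316625 0.10678351 0.2314805 ]
top 626 plane 0.6535172471807209 [0.7657692  0.00103979 0.1388621 ] 0.0018367346426199256 [-0.04592765 -0.10438045  0.13848404] [0.07739571 0.10540643 0.2382825 ]
red (np.float64(214.96431070678796), np.float64(214.53533939818055)) 0.6703201624241747 depth [-0.02658074  0.12852816  0.22340558] 0.7196129211820962 0.14171822800838696
yel (np.float64(221.66883116883116), np.float64(216.16919191919192)) 0.6827528632202604 depth [-0.02471506  0.11549213  0.21489949] 0.6812716780162086 0.1348078917646621
```

```bash
python3 -m creep '[[0.07,-0.02,0.04,0,0,0],[0.07,-0.02,0.04,0,0,0],[0.07,-0.02,0.04,0,0,0],[0.07,-0.02,0.04,0,0,0],[0.07,-0.02,0.04,0,0,0]]' | egrep 'force|open'; python3 m.py
python3 - <<'E'
from h import *
p,d=arm.snapshot("top");a,d=arm.snapshot("side")
o=np.hstack([cv2.resize(p[190:250,195:255],(390,390),interpolation=2),cv2.resize(a[130:310,240:400],(390,439),interpolation=2)[:390]])
cv2.imwrite("pics/l5.png",o[:,:,::-1])
E
```

```text
force: [-15.5, -2.3, 6.8]
opening: 0.0101
finger_force: 58.8
kin [np.float64(0.7051715355146861), np.float64(0.685222813358733)] 11.05
side 2332 plane 0.6652397742601326 [ 7.84535166e-01 -2.27098112e-04  1.35979316e-01] 0.0014554599802542106 [-0.04067554 -0.11172671  0.13219648] [0.08323318 0.10851497 0.23095347]
top 648 plane 0.6640926133970082 [0.7826836  0.00368514 0.13765585] 0.0019849682981906043 [-0.04588396 -0.10439927  0.13560244] [0.07757089 0.10557481 0.23854395]
red (np.float64(214.95543175487464), np.float64(214.5682451253482)) 0.6695333165929154 depth [-0.02662379  0.12859208  0.22305278] 0.7175375357084657 0.14151838129854175
yel (np.float64(221.72637406089365), np.float64(215.88849347568208)) 0.6892061264285625 depth [-0.02427438  0.11520533  0.21689238] 0.6947216195721022 0.13573294612945283
```

View pics/l5.png

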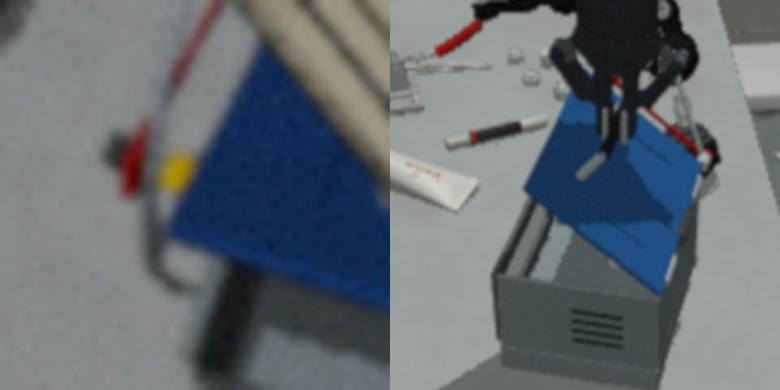

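The lid is held at about 0.68 rad. The pointer at (222,216) is level with the marker at (215,215), and the flap is still shut. I'm handing the job in.

```bash
python3 -c "
from bench import arm
print(arm.sign_off())"
```

```text
the job is handed in; nothing more can be done
None
```

The job is handed in: the flap is pushed fully shut and the gripper still holds the lid by its handle, with the pointer level with the red marker to within about 0.02 rad (both near 0.68 rad), after about 11 s of the 48 s allowed.

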